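# Drift a flange bearing into line and drop in its bolt

## Task

The flange bearing on the conveyor rail has swung on its shaft, so its two bolt holes no longer meet the holes in the rail: bring it into line, push the tapered drift pin from the tool block fully home through bearing and rail in either hole, and leave it standing there to hold the line. Then take the socket-head bolt from the bolt case, opening only the lid it stands under, and drop it fully home in the other hole. The lid may stay open; leave the other tools in the block, the other fasteners and the sample tile where they are.

Things in the scene. Friction and masses are not known exactly. Their poses are not given: they have to be found in the camera images.
- rail: short length of grey steel channel lying flanges down on the bench, fixed: 240 long (its x), 140 wide (its y); flat 10 mm web on top, its upper face 60 above the bench, hollow beneath. Origin: centre of its underside, on the bench. A steel shaft stub, diameter 35, stands up through its centre to 122 above the bench.
- hole_a (a point): mouth (centre, on the web's upper face, 60 above the bench) of the rail's round through hole, diameter 16, at +65 along the rail's x. Axes as the rail.
- hole_b (a point): the same for the rail's other hole, diameter 16, at -65 along the rail's x.
- bearing (a joint): angle of the flange bearing about the upright shaft, rad, counter-clockwise from above; 0 = its two holes exactly over the rail's. It only turns about the shaft, stays where left, and takes 3 to 4 N at a hole to turn. Dark cast iron: lozenge flange 170 by 88, 13 thick, flat on the web, two rounded ears; round hub in the middle, diameter 80, 46 high above the web.
- ear_a (a point): centre of the mouth of the bearing's bolt hole on the flange's upper face (73 above the bench); straight through the 13 mm flange, diameter 16, 65 from the shaft's axis; belongs over hole_a. Its x axis points along the bearing from ear b to ear a.
- ear_b (a point): the same for the bearing's other hole; belongs over hole_b.
- drift: steel drift pin standing upright in the tool block. Origin: centre of its tip; z up along the pin. From the tip: taper from diameter 6 to 15 over 32, straight shank of 15 up to 58, then a plain flat-topped barrel, diameter 24, from 58 to 113; the barrel's underside is the stop. 300 g. Lift it 60 to clear the block.
- punch: pin punch beside the drift: slim stem, diameter 13, standing 72 above the block on a small collar. Not needed. Origin: its tip. The block is wood, fixed, 56 by 180, top 74 above the bench, with three equal holes 60 apart in a row for drift, punch and chisel, in varying order.
- chisel: cold chisel in the same block: short, with a wide mushroomed head, diameter 32, standing only 38 above the block. Not needed. Origin: its tip.
- bolt: steel M14 socket-head bolt standing head up in one compartment of the bolt case (which one varies). Origin: centre of its shank's foot; z up its axis. Shank diameter 13.6, 45 long, its foot tapered to 9 over the last 4; cylindrical head, diameter 21, 14 high, black hexagon socket in the top. 95 g. In the case its foot is 6 above the bench, its head's underside 51.
- hexbolt: hexagon bolt with a broad washer, diameter 34, standing in another compartment. Not needed. Origin: foot of its shank. The case is fixed, 84 deep by 256 wide, rim 44 above the bench: three compartments in a row 84 apart, floor 40 above the bench, each with one upright hole, diameter 15, 34 deep, 50 in front of its lid's hinge line.
- dowel: headless dowel pin, diameter 13.6, 48 long, standing in the remaining compartment. Not needed. Origin: its foot.
- lid0 (a joint): angle of the left-hand (as the robot sees it) lid, rad: 0 shut, 1.9 fully open, grows as its front edge rises. Clear plastic hood 84 by 81 by 27, 70 g, standing on the rim and hinged at the case's far edge; it falls shut below about 1.0 and falls fully open by itself beyond 1.25.
- lid0_tab (a point): top end of the upright black pull tab on that lid: tab 20 (front to back) by 10 (along the row), 30 tall above the lid's top face, 72 in front of the hinge line; when shut this point is 101 above the bench and the lid's top face 71. Turns with the lid.
- lid0_hinge (a point): middle of that lid's hinge line, 44 above the bench, which runs along the row of compartments. Axes: x from the front to the back of the case, y along the row to the left, z up, when the lid is shut.
- lid1 (a joint): angle of the middle lid, rad: 0 shut, 1.9 fully open, grows as its front edge rises. Clear plastic hood 84 by 81 by 27, 70 g, standing on the rim and hinged at the case's far edge; it falls shut below about 1.0 and falls fully open by itself beyond 1.25.
- lid1_tab (a point): top end of the upright black pull tab on that lid: tab 20 (front to back) by 10 (along the row), 30 tall above the lid's top face, 72 in front of the hinge line; when shut this point is 101 above the bench and the lid's top face 71. Turns with the lid.
- lid1_hinge (a point): middle of that lid's hinge line, 44 above the bench, which runs along the row of compartments. Axes: x from the front to the back of the case, y along the row to the left, z up, when the lid is shut.
- lid2 (a joint): angle of the right-hand lid, rad: 0 shut, 1.9 fully open, grows as its front edge rises. Clear plastic hood 84 by 81 by 27, 70 g, standing on the rim and hinged at the case's far edge; it falls shut below about 1.0 and falls fully open by itself beyond 1.25.
- lid2_tab (a point): top end of the upright black pull tab on that lid: tab 20 (front to back) by 10 (along the row), 30 tall above the lid's top face, 72 in front of the hinge line; when shut this point is 101 above the bench and the lid's top face 71. Turns with the lid.
- lid2_hinge (a point): middle of that lid's hinge line, 44 above the bench, which runs along the row of compartments. Axes: x from the front to the back of the case, y along the row to the left, z up, when the lid is shut.
- sample: marble sample tile, 80 by 80 by 20; leave alone. Origin: centre of its underside.
Mind the look-alikes: they are no part of the job. What is shaped like the drift but blue or orange is not meant.

How it is judged:
By the outcome, as a careful person would: the job done as asked, in the order asked, and still so for the second after the job is handed in, with the robot touching nothing.
It also fails if it takes over 64 s, if anything falls off the work surface, if the arm or the gripper's body presses on something with over 40 N, if the wrist force passes 120 N, or if a joint passes its speed limit or range.

## Robot

A 7-joint arm with a two-finger parallel gripper is mounted at the origin on the work surface. World frame = base frame: x ahead of the robot, y to its left, z up, the work surface at z = 0. Lengths are in m, angles in degrees, forces in N, time in s.
With the tool pointing down it reaches from about 0.425 to 0.975 m from the base axis. Payload 16.7 kg.
Tool frame: the origin (TCP) lies on the centre line of the jaws, within the pads' length; the fingertips stand 19 mm ahead of it and the grasp point (between the pads) is the TCP (bot.finger_overhang is the distance from the TCP to the fingertips, in m); z points along the fingers, y is the line along which they close (so a half turn about z gives the same grasp; the last joint's range is limited). The gripper opens to 85 mm and grips with 20 to 120 N. Pads are 22 mm wide; open, the fingers measure 114 mm over their backs; the gripper's body (76 mm by 85 mm) begins 54 mm behind the grasp point. The pads swing forward as they close: fully open they stand 13 mm farther back than shut.
Start: joints at [-78.81, 24.414, 4.234, 92.017, -1.954, 63.644, -3.845], TCP at [0.228, 0.635, 0.25] pointing down, gripper open.
Joint ranges: [-163.25, 163.25], [-28.42, 122.38], [-70.27, 78.77], [12.13, 141.07], [-58.53, 238.53], [9.26, 117.41], [-156.51, 156.51]. Speed limits (degrees/s): [108.29, 108.29, 136.94, 136.94, 172.46, 172.46, 172.46].

## Interface

Orientations are given as [roll, pitch, yaw] about the fixed x, y, z axes, in that order (R = Rz(yaw) Ry(pitch) Rx(roll)).
In Python, from workcell import bot gives the robot as it stands.
- The arm moves only by the tool servo_tool, never from a script. Its argument "rows" is a list of rows, each a list of 2 entries, a list of its own where there are three numbers: the shift along the tool's x, y, z as a fraction of full scale, then the turn about the tool's z as a fraction of full scale. A call has 1 to 12 rows; each row shifts and turns the commanded pose from where the row before left it, along the tool's axes as they then stand; what a row does not reach is not made up. Full scale, the value 1, is 4 cm for a shift and 0.12 rad for a turn. A row lasts 1/8 s, in which the tool goes at most 62.5 mm and 10.7 degrees, less where a joint would pass 70% of its speed; a pose out of reach is approached as far as the arm can. A call with a number of a shift or a turn outside -1 to 1 is refused whole. A call with a gripper value outside its range is refused whole. "fingers" is the opening, from -1 (shut) to 1 (fully open), set as the call begins (left out, the last holds). The fingers move at their own pace and stop on an object; the grip force is fixed at half the most. Time passes only in rows, so rows that do not move let the fingers close. It gives the time, the measured TCP pose, the force, the opening and the grip force at its end, in the units of the state.
- bot.observe(): the state, without advancing time (a new reading comes with each control period).
- bot.read_camera(name): name is "side" or "top" or "wrist"; returns (picture, depth): 384x512x3 uint8, red, green, blue; 384x512 float32, m along the optical axis (not along the pixel's ray), 0 where there is no reading.
- bot.camera_info(name): a dict with "fx", "fy", "cx", "cy" (pixels), "k1" (the pictures are not rectified: a ray, as slopes to the right and down, at radius r is drawn at 1 + k1 r^2 times it, then the intrinsics apply), "R" (3x3) and "t" (3): a world point X has camera coordinates R X + t. Camera axes: x right, y down, z forward; pixel columns grow to the right and rows downward; lengths in m; the calibration is good to about 2 mm. A picture is of the moment at which its call begins: read the wrist's pose just before it. camera_info takes no time and is no camera call; for the wrist camera it gives the pose at the moment of the call.
- bot.sign_off(): hands the job in; it is judged then, once.
The state is a dict: "time_s": time; "joints": joint angles; "dq": joint speeds; "tau": joint torques, N m; "position": TCP position; "eef_rot": TCP orientation; "contact_force": force on the tool from outside, world axes, zero at the start; "moment": the same for the moment, N m; "finger_gap": finger opening in m; "grip_force": force on a finger pad.
Only numpy, scipy, OpenCV 4.12 (cv2) and the standard library are available. Lean on these libraries where they do the work, as an engineer would, in place of code of your own. Each camera call takes 0.05 s, during which the arm holds its last target. There are 200 camera calls.

## Working session

There is one attempt and no reset: what is moved stays moved. The work goes in short steps, Python scripts to look and compute and a tool call to move; the robot and the scene stay as the last step left them, time stands still between calls to the robot, and variables do not carry over. Pictures are saved under pics/ and viewed, at most 10 in all, crops included, and the job is handed in when it is done.

Besides the shell and the picture viewer there is one more tool, called as name(argument=value, ...), one argument or row to a line, values as JSON. servo_tool: Moves the arm, as the interface text tells. Its arguments: {"type":"object","properties":{"rows":{"type":"array","items":{"type":"array"}},"fingers":{"type":"number"}},"required":["rows"]}

```bash
mkdir -p pics; ls; cat > h.py <<'E'
import numpy as np, cv2
from workcell import bot
def grab(n,save=None):
    ci=bot.camera_info(n); p,d=bot.read_camera(n)
    if save: cv2.imwrite('pics/'+save,p[:,:,::-1])
    return p,d,ci
def ray(ci,u,v):
    a=np.array([(u-ci['cx'])/ci['fx'],(v-ci['cy'])/ci['fy']]); s=a.copy()
    for _ in range(20): s=a/(1+ci['k1']*(s@s))
    R=np.array(ci['R']);t=np.array(ci['t'])
    return -R.T@t, R.T@np.array([s[0],s[1],1])
def onz(ci,u,v,z):
    o,d=ray(ci,u,v); return o+d*(z-o[2])/d[2]
def proj(ci,X):
    c=np.array(ci['R'])@np.array(X)+np.array(ci['t']); s=c[:2]/c[2]; s=s*(1+ci['k1']*(s@s))
    return s*[ci['fx'],ci['fy']]+[ci['cx'],ci['cy']]
def dp(ci,d,u,v):
    o,r=ray(ci,u,v); return o+r*d[int(round(v)),int(round(u))]
E
python3 - <<'E'
from h import *
s=bot.observe(); print(s)
for n in('top','side'):
    p,d,ci=grab(n); o,r=ray(ci,ci['cx'],ci['cy']); print(n,o.round(3),r.round(3),ci['fx'],ci['k1'])
    cv2.imwrite(f'pics/{n}.png',cv2.resize(p[:,:,::-1],(800,600))); np.savez(f'{n}0.npz',p=p,d=d)
E
```

```text
pics
{'time_s': 0.0, 'joints': array([-78.8111818 ,  24.44837837,   4.23142499,  92.05097037,
        -1.95456167,  63.64479291,  -3.84419793]), 'dq': array([ 0.04611089,  0.02416738,  0.03849357,  0.00338652, -0.08463709,
       -0.0426676 , -0.0533558 ]), 'tau': array([-3.66329637e-03, -9.49808836e+01,  3.75913784e+00, -4.63551700e+01,
        1.91187649e-02,  9.87694744e-03, -1.03114196e-04]), 'position': array([0.22803828, 0.63491146, 0.24963523]), 'eef_rot': array([-1.79928159e+02,  4.53677597e-03,  1.60243608e+02]), 'contact_force': array([ 0.80992833,  0.09069295, -0.00634175]), 'moment': array([-0.05791445,  0.03460646, -0.00479944]), 'grip_force': 0.0, 'finger_gap': 0.08554767306265948}
top [4.590e-01 1.000e-03 1.089e+00] [ 0.081 -0.015 -0.997] 367.0745961290889 -0.08386958050204618
side [ 0.356 -0.811  0.566] [ 0.2    0.847 -0.492] 346.50844254983264 0.032921813516855455
```

View pics/top.png

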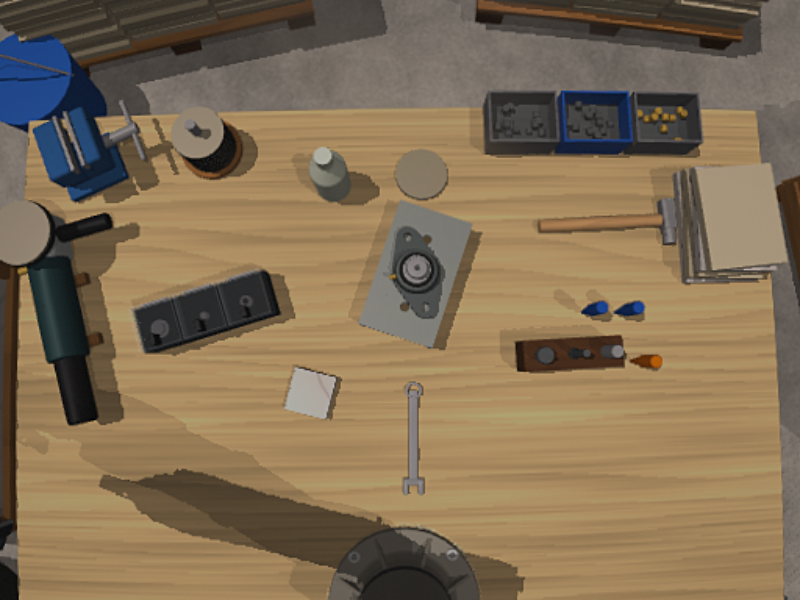

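View pics/side.png

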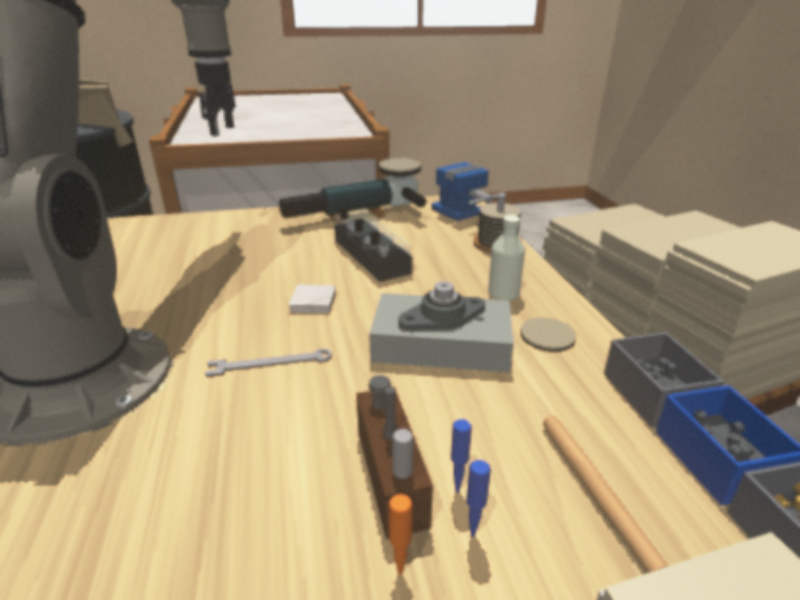

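The top view shows the case at (207,312), the rail at (417,275), the tool block at (570,354) with drift candidate (613,351), and the tile at (312,392). Drift look-alikes: blue (597,309) and (632,309), orange (650,361), grey punch (580,354), chisel (545,354). Next I'll look at a close crop of each group.

```bash
python3 - <<'E'
from h import *
p=np.load('top0.npz')['p']; q=np.load('side0.npz')['p']
R=lambda a,s:cv2.resize(a[:,:,::-1],s,interpolation=cv2.INTER_CUBIC)
A=R(p[168:232,82:184],(400,251)); B=R(p[125:227,228:304],(300,402)); C=R(p[190:242,325:430],(400,198)); D=R(q[135:185,210:266],(300,198))
o=np.zeros((600,700,3),np.uint8); o[:251,:400]=A; o[:402,400:]=B; o[402:,:400]=C; o[402:,400:]=D
cv2.imwrite('pics/crops.png',o)
E
```

```text
(no output)
```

View pics/crops.png

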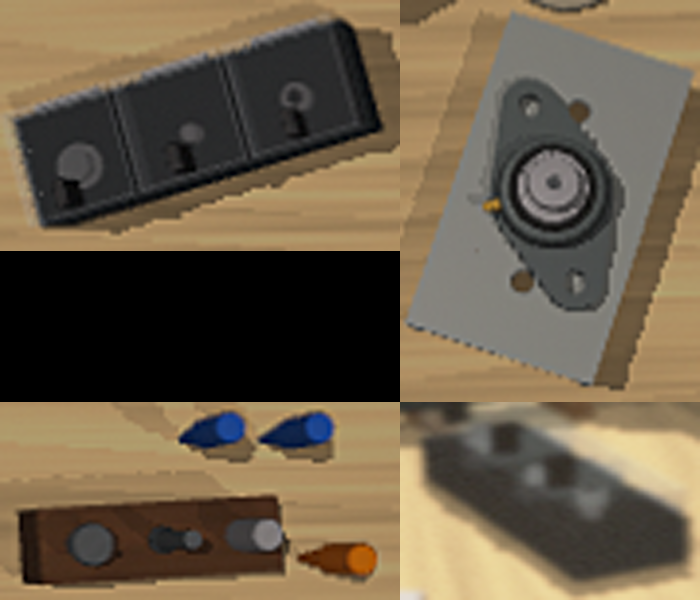

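Crops: the black-socketed bolt is in the right compartment (crop 295,97), dowel in the middle, washer hexbolt on the left. The drift is the light, tall barrel at the right end of the block (267,533). Ears are at (529,103) and (577,282), rail holes at (578,110) and (522,281).

```bash
python3 - <<'E'
from h import *
ci=bot.camera_info('top'); d=np.load('top0.npz')['d']
f=lambda u,v,u0,v0,s:((u+.5)/s-.5+u0,(v+.5)/s-.5+v0)
B=lambda u,v:f(u,v-0,228-400/3.947,125,3.947)
P={}
for n,(u,v,z) in dict(ear_up=(529,103,.073),ear_dn=(577,282,.073),hole_up=(578,110,.06),hole_dn=(522,281,.06),shaft=(553,184,.122),rc1=(512,13,.06),rc2=(694,72,.06),rc3=(408,324,.06),rc4=(592,385,.06)).items():
    P[n]=onz(ci,*B(u,v),z); print(n,P[n].round(4),dp(ci,d,*B(u,v)).round(4))
C=lambda u,v:f(u,v-402,325,190,3.81)
for n,(u,v,z) in dict(drift=(267,533,.129),punch=(193,540,.146),chisel=(92,544,.112),b1=(22,512,.074),b2=(281,498,.074),b3=(285,571,.074)).items(): print(n,onz(ci,*C(u,v),z).round(4),dp(ci,d,*C(u,v)).round(4))
A=lambda u,v:f(u,v,82,168,3.922)
for n,(u,v,z) in dict(bolt=(295,97,.065),tab2=(293,117,.101),tab2b=(294,132,.101),tab0=(68,180,.101),tab1=(178,147,.101),hb=(80,165,.06),hl=(15,118,.071),hr=(345,20,.071),fl=(42,227,.044),fr=(382,130,.044)).items(): print(n,onz(ci,*A(u,v),z).round(4),dp(ci,d,*A(u,v)).round(4))
a=lambda x,y:np.degrees(np.arctan2(*(P[x]-P[y])[1::-1]))
print(a('ear_up','ear_dn'),a('hole_up','hole_dn'),a('rc1','rc3'),a('rc2','rc4'),[np.linalg.norm(P[x]-P[y]) for x,y in(('ear_up','ear_dn'),('hole_up','hole_dn'),('rc1','rc3'))])
print((P['hole_up']+P['hole_dn'])/2,(P['ear_up']+P['ear_dn'])/2, (P['rc1']+P['rc2']+P['rc3']+P['rc4'])/4)
E
```

```text
ear_up [ 0.6741 -0.0198  0.073 ] [ 0.6765 -0.02    0.0615]
ear_dn [ 0.5455 -0.051   0.073 ] [ 0.5462 -0.0514  0.0651]
hole_up [ 0.6711 -0.0553  0.06  ] [ 0.6833 -0.0585  0.0009]
hole_dn [ 0.5481 -0.0124  0.06  ] [ 5.533e-01 -1.320e-02 -3.000e-04]
shaft [ 0.608  -0.0338  0.122 ] [ 0.6077 -0.0338  0.1238]
rc1 [ 0.7435 -0.0091  0.06  ] [ 0.7433 -0.0091  0.0607]
rc2 [ 0.6978 -0.1401  0.06  ] [ 0.6972 -0.1398  0.0623]
rc3 [0.519  0.0692 0.06  ] [0.5191 0.0694 0.0577]
rc4 [ 0.4731 -0.0606  0.06  ] [ 0.4731 -0.0607  0.0593]
drift [ 0.4602 -0.3715  0.129 ] [ 0.4602 -0.3712  0.1298]
punch [ 0.4567 -0.3129  0.146 ] [ 0.4567 -0.312   0.1487]
chisel [ 0.4555 -0.2517  0.112 ] [ 0.4555 -0.2513  0.1134]
b1 [ 0.4798 -0.2107  0.074 ] [ 0.4811 -0.2236  0.012 ]
b2 [ 0.4858 -0.4046  0.074 ] [ 0.4877 -0.4347 -0.0013]
b3 [ 0.432  -0.4052  0.074 ] [ 0.4301 -0.4338  0.0024]
bolt [0.5629 0.2733 0.065 ] [0.5623 0.2717 0.0709]
tab2 [0.5454 0.2651 0.101 ] [0.5453 0.2646 0.1028]
tab2b [0.535  0.2643 0.101 ] [0.5349 0.2639 0.1025]
tab0 [0.5046 0.4233 0.101 ] [0.5049 0.4258 0.095 ]
tab1 [0.5261 0.3455 0.101 ] [0.5264 0.3471 0.0965]
hb [0.5172 0.432  0.06  ] [0.5165 0.427  0.0719]
hl [0.5512 0.476  0.071 ] [0.5511 0.4755 0.0721]
hr [0.6169 0.2359 0.071 ] [ 0.6282  0.2527 -0.0021]
fl [0.473  0.4669 0.044 ] [0.473  0.4666 0.0446]
fr [0.5396 0.2149 0.044 ] [ 0.5431  0.224  -0.0007]
13.637401230587809 -19.211963578354016 -19.2241052216568 -19.488671794754122 [np.float64(0.13230019858379866), np.float64(0.13027541557542846), np.float64(0.23782939867580902)]
[ 0.60960612 -0.03386471  0.06      ] [ 0.6098161  -0.03539128  0.073     ] [ 0.60833651 -0.03515232  0.06      ]
```

```bash
cat >> h.py <<'E'
def plan(tgt,yaw,n,start=None):
    """constant row for n rows taking the tool to tgt,yaw (deg)"""
    s=bot.observe(); p,y0=(s['position'],s['eef_rot'][2]) if start is None else start
    p=np.array(p); dy=(yaw-y0+180)%360-180; D=np.array(tgt)-p; M=np.zeros((2,2))
    for k in range(n):
        a=np.radians(y0+dy*k/n); M+=[[np.cos(a),np.sin(a)],[np.sin(a),-np.cos(a)]]
    sh=np.linalg.solve(M,D[:2])/.04; turn=-np.radians(dy)/.12/n
    print(n,'rows',[[round(float(x),3) for x in(sh[0],sh[1],-D[2]/n/.04)],round(float(turn),3)])
    return tgt,yaw
E
python3 - <<'E'
from h import *
plan((.685,-.016,.18),193.6,24); print(bot.finger_overhang)
for n in('wrist',):
    ci=bot.camera_info(n); s=bot.observe(); o,r=ray(ci,ci['cx'],ci['cy']); print((o-s['position']).round(3),r.round(3),ci['fx'])
E
```

```text
24 rows [[-0.527, -0.654, 0.073], -0.202]
0.019
[-0.063  0.023  0.124] [ 0.25  -0.091 -0.964] 281.62681571913913
```

servo_tool(
  rows=[
    [[-0.527,-0.654,0],-0.2],
    [[-0.527,-0.654,0],-0.2],
    [[-0.527,-0.654,0],-0.2],
    [[-0.527,-0.654,0],-0.2],
    [[-0.527,-0.654,0],-0.2],
    [[-0.527,-0.654,0],-0.2],
    [[-0.527,-0.654,0],-0.2],
    [[-0.527,-0.654,0],-0.2],
    [[-0.527,-0.654,0],-0.2],
    [[-0.527,-0.654,0],-0.2],
    [[-0.527,-0.654,0],-0.2],
    [[-0.527,-0.654,0],-0.2],
  ],
  fingers=0.3,
)

```text
time_s: 1.6
position: [0.4088, 0.2751, 0.2502]
eef_rot: [-180.0, -0.0, 176.8]
contact_force: [0.2, 0.2, 0.4]
finger_gap: 0.0556
grip_force: 0.0
```

servo_tool(
  rows=[
    [[-0.527,-0.654,0],-0.2],
    [[-0.527,-0.654,0],-0.2],
    [[-0.527,-0.654,0],-0.2],
    [[-0.527,-0.654,0],-0.2],
    [[-0.527,-0.654,0],-0.2],
    [[-0.527,-0.654,0.2],-0.2],
    [[-0.527,-0.654,0.3],-0.2],
    [[-0.527,-0.654,0.3],-0.2],
    [[-0.527,-0.654,0.3],-0.2],
    [[-0.527,-0.654,0.3],-0.2],
    [[-0.527,-0.654,0.2],-0.2],
    [[-0.527,-0.654,0.1],-0.2],
  ],
)

```text
time_s: 3.1
position: [0.6837, -0.0176, 0.1813]
eef_rot: [180.0, -0.1, -166.7]
contact_force: [0.4, 0.9, 0.3]
finger_gap: 0.0557
grip_force: 0.0
```

```bash
python3 - <<'E'
from h import *
p,d,ci=grab('wrist'); s=bot.observe(); print(s['position'],s['eef_rot'],s['finger_gap'])
cv2.imwrite('pics/w1.png',p[:,:,::-1]); np.savez('w1.npz',p=p,d=d)
for n,X in dict(shaft=(.609,-.0346,.122),ear=(.6741,-.0198,.073),hole=(.6711,-.0553,.06)).items(): print(n,proj(ci,X))
E
```

```text
[ 0.68593351 -0.02111107  0.18108095] [-1.79881823e+02 -3.00425928e-02 -1.66774569e+02] 0.05518049925650811
shaft [250.76492441  98.7419304 ]
ear [249.65425454 184.95501257]
hole [211.25277987 169.24876196]
```

View pics/w1.png

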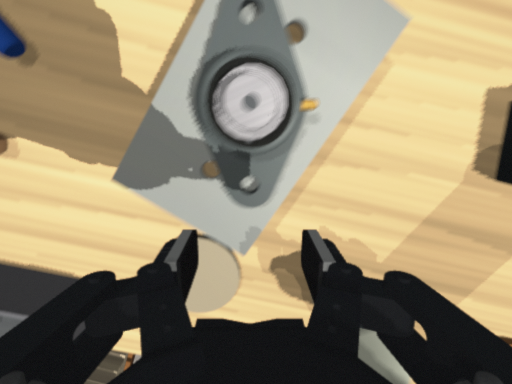

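The wrist view matches the estimates: ear (249,184), rail hole (211,169), shaft (251,100). Next: descend and cage the ear.

```bash
python3 - <<'E'
from h import *
print(bot.observe()['position'])
a=plan((.679,-.0177,.081),193.6,6)
# arc: radius .072, from 13.6 to -19.3
import math
c=np.array([.609,-.0346]); 
f=lambda t:(*(c+.072*np.array([math.cos(math.radians(t)),math.sin(math.radians(t))])),.081)
st=(a[0],193.6)
e=plan(f(-19.3),160.7,8,st)
E
```

```text
[ 0.68593351 -0.02111107  0.18108095]
6 rows [[0.025, 0.021, 0.417], -0.009]
8 rows [[0.005, -0.129, -0.0], 0.598]
```

servo_tool(
  rows=[
    [[0.05,0.04,0.2],0],
    [[0.05,0.04,0.4],0],
    [[0.05,0.04,0.6],0],
    [[0,0,0.6],0],
    [[0,0,0.5],0],
    [[0,0,0.2],0],
    [[0,0,0],0],
  ],
)

```text
time_s: 4.03
position: [0.6762, -0.0134, 0.0819]
eef_rot: [180.0, -0.0, -166.7]
contact_force: [-0.7, 0.5, 0.3]
finger_gap: 0.0556
grip_force: 0.0
```

servo_tool(
  rows=[
    [[0,0,0],0],
    [[0,0,0],0],
    [[0,0,0],0],
  ],
  fingers=0.05,
)

```text
time_s: 4.4
position: [0.6768, -0.0139, 0.083]
eef_rot: [-180.0, 0.1, -166.8]
contact_force: [1.1, -3.7, 2.2]
finger_gap: 0.0445
grip_force: 1.3
```

```bash
python3 - <<'E'
from h import *
plan((.609+.072*.9438,-.0346-.072*.3305,.082),160.7,10,((.6768,-.0137,.082),193.3))
E
```

```text
10 rows [[-0.003, -0.113, -0.0], 0.474]
```

servo_tool(
  rows=[
    [[0,-0.113,0],0.474],
    [[0,-0.113,0],0.474],
    [[0,-0.113,0],0.474],
    [[0,-0.113,0],0.474],
    [[0,-0.113,0],0.474],
    [[0,-0.113,0],0.474],
    [[0,-0.113,0],0.474],
    [[0,-0.113,0],0.474],
    [[0,-0.113,0],0.474],
    [[0,-0.113,0],0.474],
    [[0,0,0],0],
    [[0,0,0],0],
  ],
)

```text
time_s: 5.9
position: [0.6756, -0.0577, 0.0825]
eef_rot: [180.0, 0.0, 160.7]
contact_force: [2.1, 2.4, 0.1]
finger_gap: 0.0447
grip_force: 1.4
```

```bash
python3 - <<'E'
from h import *
s=bot.observe(); print(s['position'],s['eef_rot'],s['contact_force'],s['grip_force'])
p,d,ci=grab('wrist')
A=cv2.resize(p[90:250,170:350,::-1],(540,480),interpolation=cv2.INTER_CUBIC); 
q,d2,ct=grab('top'); B=cv2.resize(q[125:227,228:304,::-1],(260,349),interpolation=cv2.INTER_CUBIC)
o=np.zeros((480,800,3),np.uint8); o[:,:540]=A; o[:349,540:]=B; cv2.imwrite('pics/a1.png',o)
E
```

```text
[ 0.67558429 -0.05767605  0.08251104] [1.79975735e+02 1.98359217e-02 1.60747873e+02] [2.13363865 2.36965203 0.10337027] 1.4275472442386672
```

View pics/a1.png

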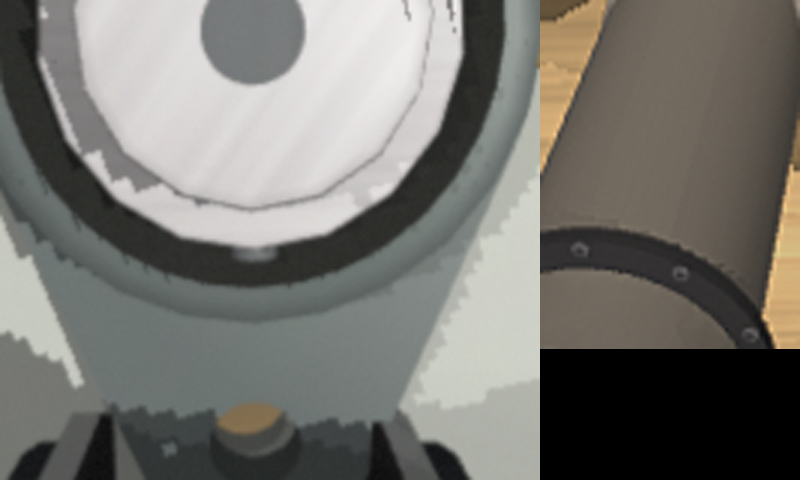

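The rail hole shows concentric through the ear hole at (255,425), so the bearing is aligned. Now the drift.

```bash
python3 - <<'E'
from h import *
plan((.461,-.3715,.20),182.2,12,((.676,-.0577,.202),160.7))
E
```

```text
12 rows [[0.337, -0.723, 0.004], -0.261]
```

servo_tool(
  rows=[
    [[0,0,0],0],
    [[0,0,-0.3],0],
    [[0,0,-0.7],0],
    [[0,0,-0.8],0],
    [[0,0,-0.8],0],
    [[0,0,-0.4],0],
  ],
  fingers=0.3,
)

```text
time_s: 6.75
position: [0.6757, -0.0585, 0.2047]
eef_rot: [180.0, 0.1, 160.6]
contact_force: [-0.7, -0.1, 0.2]
finger_gap: 0.0554
grip_force: 0.0
```

servo_tool(
  rows=[
    [[0.337,-0.723,0],-0.261],
    [[0.337,-0.723,0],-0.261],
    [[0.337,-0.723,0],-0.261],
    [[0.337,-0.723,0],-0.261],
    [[0.337,-0.723,0],-0.261],
    [[0.337,-0.723,0],-0.261],
    [[0.337,-0.723,0],-0.261],
    [[0.337,-0.723,0],-0.261],
    [[0.337,-0.723,0],-0.261],
    [[0.337,-0.723,0],-0.261],
    [[0.337,-0.723,0],-0.261],
    [[0.337,-0.723,0],-0.261],
  ],
  fingers=0.05,
)

```text
time_s: 8.25
position: [0.459, -0.3727, 0.2022]
eef_rot: [180.0, -0.0, -177.8]
contact_force: [-0.1, -0.3, 0.4]
finger_gap: 0.0448
grip_force: 0.0
```

servo_tool(
  rows=[
    [[0,0,0],0],
    [[0,0,0],0],
  ],
)

```text
time_s: 8.5
position: [0.4599, -0.3715, 0.2021]
eef_rot: [180.0, -0.0, -177.8]
contact_force: [-0.9, 0.9, 0.0]
finger_gap: 0.0447
grip_force: 0.0
```

```bash
python3 - <<'E'
from h import *
s=bot.observe(); print(s['position'],s['eef_rot'])
p,d,ci=grab('wrist'); cv2.imwrite('pics/w2.png',p[:,:,::-1])
print(proj(ci,(.4602,-.3715,.129)),proj(ci,(.4567,-.3129,.146)))
# drift top by depth: world z in .12-.138
v,u=np.mgrid[0:384:1,0:512:1]; R=np.array(ci['R']);t=np.array(ci['t'])
s2=np.stack([(u-ci['cx'])/ci['fx'],(v-ci['cy'])/ci['fy'],np.ones(u.shape)],-1)
W=(s2*d[...,None]-t)@R
for nm,(x,y) in dict(drift=(.46,-.3715),punch=(.457,-.313),chis=(.4555,-.2517)).items():
    m=(np.hypot(W[...,0]-x,W[...,1]-y)<.025)&(W[...,2]>.085)&(d>0)
    if m.sum(): z=np.percentile(W[...,2][m],90); k=m&(abs(W[...,2]-z)<.006); print(nm,z,(W[k][:,:2].min(0)+W[k][:,:2].max(0))/2,W[k][:,:2].ptp(0) if hasattr(W,'ptp') else np.ptp(W[k][:,:2],axis=0))
E
```

```text
[ 0.45986442 -0.37149147  0.20212987] [ 1.79969813e+02 -2.31069630e-02 -1.77830801e+02]
[249.53454358 209.5848641 ] [336.20949021 215.89435429]
drift 0.28178368549152805 [ 0.44508516 -0.37225997] [0.01222855 0.03517779]
punch 0.2720853151424409 [ 0.45267947 -0.31686283] [0.01558492 0.01876419]
chis 0.11283187497271556 [ 0.45462736 -0.25220286] [0.02922769 0.0301054 ]
```

View pics/w2.png

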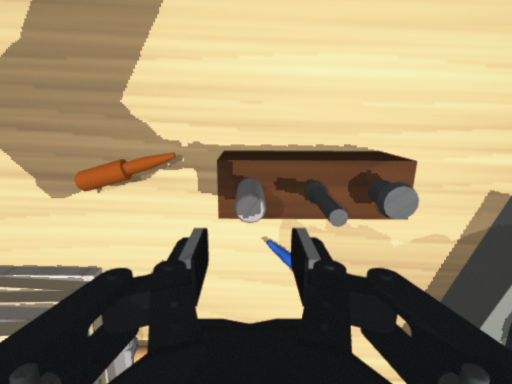

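The drift's top is at (251,210), as predicted (249.5,209.6), with the punch at (337,217) and the chisel at (400,200). Descend and grip.

servo_tool(
  rows=[
    [[0,0,0.3],0],
    [[0,0,0.6],0],
    [[0,0,0.6],0],
    [[0,0,0.5],0],
    [[0,0,0.25],0],
    [[0,0,0.1],0],
    [[0,0,0],0],
  ],
)

```text
time_s: 9.43
position: [0.46, -0.3721, 0.1085]
eef_rot: [-180.0, 0.0, -177.8]
contact_force: [0.8, -0.9, -0.1]
finger_gap: 0.0451
grip_force: 0.0
```

servo_tool(
  rows=[
    [[0,0,0],0],
    [[0,0,0],0],
    [[0,0,0],0],
    [[0,0,0],0],
  ],
  fingers=-1,
)

```text
time_s: 9.93
position: [0.4602, -0.3721, 0.1091]
eef_rot: [-180.0, 0.1, -177.8]
contact_force: [-1.4, 2.4, 6.5]
finger_gap: 0.0224
grip_force: 58.6
```

servo_tool(
  rows=[
    [[0,0,-0.15],0],
    [[0,0,-0.35],0],
    [[0,0,-0.5],0],
    [[0,0,-0.5],0],
    [[0,0,-0.5],0],
    [[0,0,-0.3],0],
    [[0,0,0],0],
  ],
)

```text
time_s: 10.8
position: [0.4602, -0.3722, 0.2015]
eef_rot: [-180.0, 0.1, -177.8]
contact_force: [0.9, -0.8, -3.6]
finger_gap: 0.0226
grip_force: 59.2
```

```bash
python3 - <<'E'
from h import *
s=bot.observe(); print(s['position'],s['contact_force'],s['finger_gap'],s['grip_force'])
plan((.548,-.0127,.20),160.7,12)
E
```

```text
[ 0.46023937 -0.37217536  0.20151613] [ 0.93305391 -0.81667705 -3.58120429] 0.022615301222248956 59.17675151489675
12 rows [[-0.082, 0.771, 0.003], 0.261]
```

servo_tool(
  rows=[
    [[-0.082,0.771,0],0.261],
    [[-0.082,0.771,0],0.261],
    [[-0.082,0.771,0],0.261],
    [[-0.082,0.771,0],0.261],
    [[-0.082,0.771,0],0.261],
    [[-0.082,0.771,0],0.261],
    [[-0.082,0.771,0],0.261],
    [[-0.082,0.771,0],0.261],
    [[-0.082,0.771,0],0.261],
    [[-0.082,0.771,0],0.261],
    [[-0.082,0.771,0],0.261],
    [[-0.082,0.771,0],0.261],
  ],
)

```text
time_s: 12.3
position: [0.5477, -0.0116, 0.1997]
eef_rot: [-180.0, -0.1, 160.6]
contact_force: [0.3, -0.6, -3.2]
finger_gap: 0.0227
grip_force: 66.0
```

servo_tool(
  rows=[
    [[0,0,0.15],0],
    [[0,0,0.15],0],
    [[0,0,0],0],
  ],
)

```text
time_s: 12.68
position: [0.5471, -0.0135, 0.1876]
eef_rot: [-179.9, -0.1, 160.6]
contact_force: [-0.4, -0.3, -2.9]
finger_gap: 0.0222
grip_force: 66.0
```

```bash
python3 - <<'E'
from h import *
s=bot.observe(); print(s['position'],s['eef_rot'],s['contact_force'],s['grip_force'])
p,d,ci=grab('wrist'); cs=bot.camera_info('side'); q,d2,cs=grab('side')
tip=s['position']-[0,0,.0925]
print('wrist tip',proj(ci,tip),'hole',proj(ci,(.548,-.0127,.073)),'side tip',proj(cs,tip),'hole',proj(cs,(.548,-.0127,.073)))
A=cv2.resize(p[100:300,156:356,::-1],(500,500),interpolation=cv2.INTER_CUBIC)
u,v=map(int,proj(cs,(.56,-.02,.1)));print(u,v)
B=cv2.resize(q[v-50:v+50,u-30:u+30,::-1],(300,500),interpolation=cv2.INTER_CUBIC)
cv2.imwrite('pics/a2.png',np.hstack([A,B]))
E
```

```text
[ 0.54710022 -0.01350248  0.18759587] [-1.79944582e+02 -6.89360179e-02  1.60592180e+02] [-0.36676164 -0.28031152 -2.94653255] 66.00161933340132
wrist tip [249.38680545 201.43345642] hole [250.58849677 194.67196016] side tip [260.42353888 189.72195962] hole [260.60209464 196.47695562]
265 188
```

View pics/a2.png

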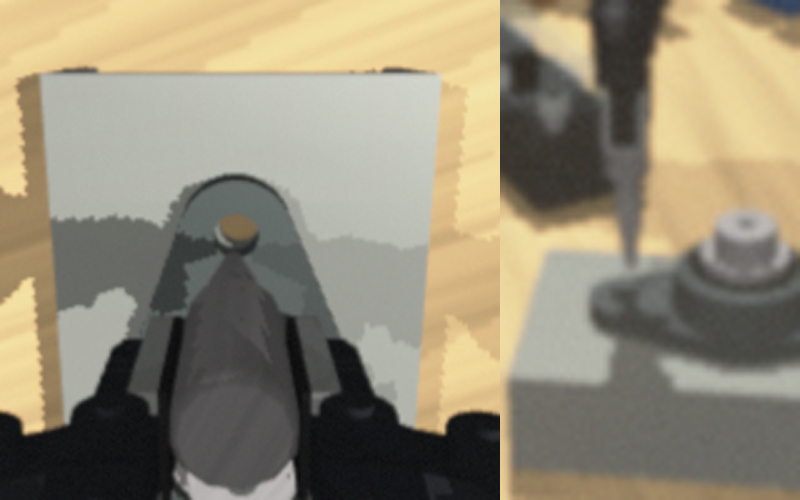

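The tip at (250,200) lines up with the hole at (251,194). Lower in stages.

servo_tool(
  rows=[
    [[0,0,0.2],0],
    [[0,0,0.3],0],
    [[0,0,0.3],0],
    [[0,0,0.25],0],
    [[0,0,0.2],0],
    [[0,0,0],0],
  ],
)

```text
time_s: 13.52
position: [0.5472, -0.0126, 0.1375]
eef_rot: [-179.9, -0.1, 160.7]
contact_force: [-2.3, 0.7, -4.3]
finger_gap: 0.0225
grip_force: 65.8
```

servo_tool(
  rows=[
    [[0,0,0.15],0],
    [[0,0,0.15],0],
    [[0,0,0.15],0],
    [[0,0,0.1],0],
    [[0,0,0],0],
  ],
)

```text
time_s: 14.15
position: [0.5475, -0.0118, 0.1161]
eef_rot: [180.0, -0.1, 160.7]
contact_force: [-2.9, 4.7, -7.4]
finger_gap: 0.0225
grip_force: 65.4
```

servo_tool(
  rows=[
    [[0,0,0.1],0],
    [[0,0,0.08],0],
    [[0,0,0.05],0],
    [[0,0,0],0],
  ],
)

```text
time_s: 14.65
position: [0.5494, -0.0123, 0.1103]
eef_rot: [179.8, 0.1, 160.6]
contact_force: [-17.6, 2.8, 54.2]
finger_gap: 0.0225
grip_force: 73.8
```

servo_tool(
  rows=[
    [[0,0,-0.05],0],
    [[0,0,0],0],
  ],
)

```text
time_s: 14.9
position: [0.5491, -0.0123, 0.1106]
eef_rot: [179.9, 0.1, 160.7]
contact_force: [-5.5, 1.8, 19.5]
finger_gap: 0.0226
grip_force: 69.9
```

servo_tool(
  rows=[
    [[0,0,0],0],
    [[0,0,0],0],
    [[0,0,0],0],
    [[0,0,-0.4],0],
    [[0,0,-0.7],0],
    [[0,0,-0.8],0],
    [[0,0,-0.3],0],
    [[0,0,0],0],
  ],
  fingers=0.1,
)

```text
time_s: 15.9
position: [0.5482, -0.0124, 0.198]
eef_rot: [179.9, 0.1, 160.7]
contact_force: [-1.1, -1.1, -0.3]
finger_gap: 0.0469
grip_force: 0.0
```

```bash
python3 - <<'E'
from h import *
s=bot.observe(); print(s['position'],s['eef_rot'],s['contact_force'])
p,d,ci=grab('wrist'); q,d2,cs=grab('side')
A=cv2.resize(p[100:300,156:356,::-1],(500,500),interpolation=cv2.INTER_CUBIC)
B=cv2.resize(q[138:238,235:295,::-1],(300,500),interpolation=cv2.INTER_CUBIC)
cv2.imwrite('pics/a3.png',np.hstack([A,B]))
for z in(.128,.131,.134): print(proj(ci,(.548,-.0127,z)),proj(cs,(.548,-.0127,z)))
for n,(D,c) in dict(w=(d,ci),s=(d2,cs)).items():
    u,v=proj(c,(.548,-.0127,.128)).round().astype(int)
    print(n,[dp(c,D,u,v+k)[2].round(4) for k in range(-8,9,2)])
# side: flange surface vs barrel bottom heights
E
```

```text
[ 0.54818278 -0.0124353   0.19797435] [1.79941574e+02 7.46299939e-02 1.60665137e+02] [-1.11204951 -1.08759799 -0.27192362]
[248.79812757 210.22898952] [260.79200812 178.91990737]
[248.79777982 211.59900483] [260.80269314 177.93280062]
[248.79742169 213.00891318] [260.81341313 176.9425382 ]
w [np.float64(0.1279), np.float64(0.1284), np.float64(0.1294), np.float64(0.1286), np.float64(0.129), np.float64(0.1286), np.float64(0.1279), np.float64(0.1281), np.float64(0.1279)]
s [np.float64(0.0202), np.float64(0.0123), np.float64(0.0063), np.float64(-0.0003), np.float64(0.129), np.float64(0.1277), np.float64(0.1226), np.float64(0.1174), np.float64(0.1096)]
```

View pics/a3.png

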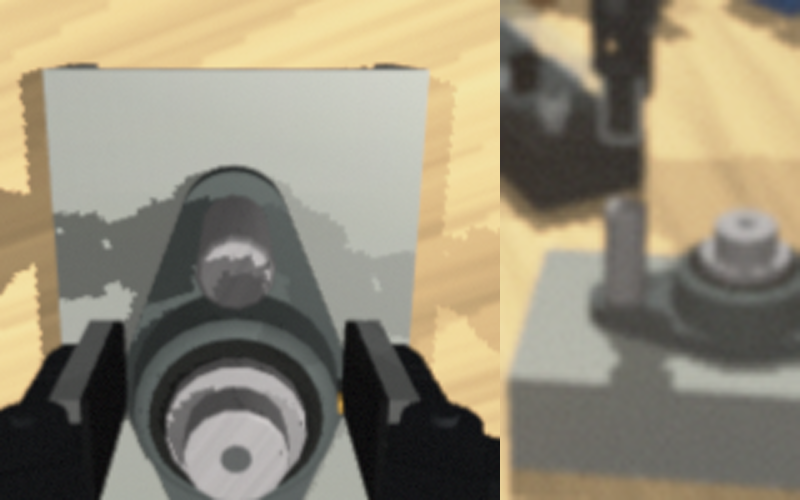

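The drift stands home: barrel top at z 0.128 by depth (crop (235,270)), its underside on the flange. Now to the right-hand lid.

```bash
python3 - <<'E'
from h import *
plan((.52,.259,.20),195,10)
E
```

```text
10 rows [[0.116, 0.683, -0.009], -0.499]
```

servo_tool(
  rows=[
    [[0.116,0.683,0],-0.5],
    [[0.116,0.683,0],-0.5],
    [[0.116,0.683,0],-0.5],
    [[0.116,0.683,0],-0.5],
    [[0.116,0.683,0],-0.5],
    [[0.116,0.683,0],-0.5],
    [[0.116,0.683,0],-0.5],
    [[0.116,0.683,0],-0.5],
    [[0.116,0.683,0],-0.5],
    [[0.116,0.683,0],-0.5],
    [[0,0,0],0],
    [[0,0,0],0],
  ],
  fingers=-1,
)

```text
time_s: 17.5
position: [0.5203, 0.259, 0.1971]
eef_rot: [-180.0, -0.0, -165.0]
contact_force: [0.1, -0.9, 0.2]
finger_gap: 0.0002
grip_force: 0.0
```

```bash
python3 - <<'E'
from h import *
s=bot.observe(); print(s['position'],s['eef_rot'])
p,d,ci=grab('wrist')
print(proj(ci,(.5405,.265,.101)),proj(ci,(.562,.271,.065)))
v,u=np.mgrid[0:384,0:512]; R=np.array(ci['R']);t=np.array(ci['t'])
W=(np.stack([(u-ci['cx'])/ci['fx'],(v-ci['cy'])/ci['fy'],np.ones(u.shape)],-1)*d[...,None]-t)@R
for lo,hi in((.094,.108),(.066,.078),(.058,.068)):
    m=(W[...,2]>lo)&(W[...,2]<hi)&(np.hypot(W[...,0]-.55,W[...,1]-.268)<.045)&(d>0)
    print(lo,m.sum(),W[m].mean(0) if m.any() else'',np.median(W[m],0) if m.any() else '')
cv2.imwrite('pics/w4.png',cv2.resize(p[80:320,116:396,::-1],(700,600),interpolation=cv2.INTER_CUBIC))
E
```

```text
[0.52034541 0.25899403 0.19711998] [-1.79981591e+02 -5.24190983e-03 -1.64952519e+02]
[250.41800575 224.21133989] [250.46264725 231.76780486]
0.094 152 [0.53550781 0.26712407 0.10037294] [0.53508996 0.26699704 0.10107431]
0.066 2831 [0.54701665 0.27136283 0.07151364] [0.54600693 0.27546192 0.07161404]
0.058 243 [0.53032117 0.26544268 0.06307811] [0.53014858 0.26608634 0.06323895]
```

View pics/w4.png

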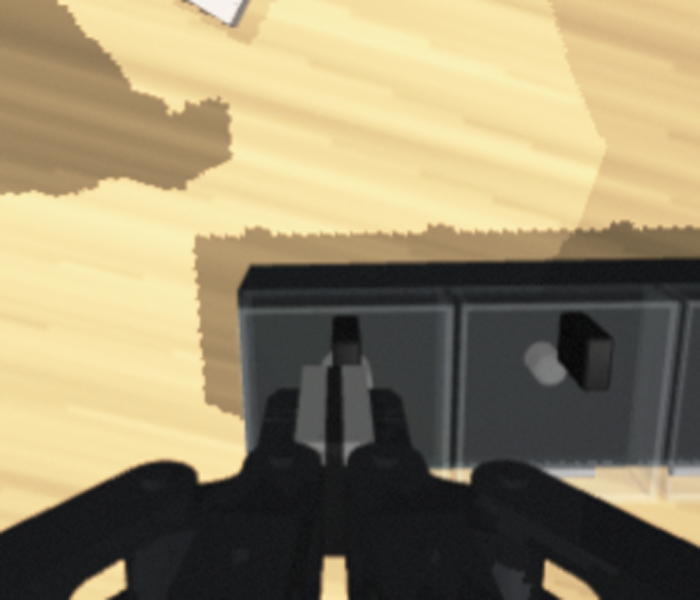

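The view shows tab 2 centred near crop (345,345) with the hood spanning crop columns 245–452, so the tab is about 3.5 mm further left (+y) than estimated. I'll compute the push arc.

```bash
python3 - <<'E'
from h import *
ci=bot.camera_info('wrist'); s=bot.observe()
a=np.radians(15); X=np.array([np.cos(a),np.sin(a)]); Y=np.array([-np.sin(a),np.cos(a)])
P=lambda u,v:(116+(u+.5)/2.5-.5,80+(v+.5)/2.5-.5)
for n,u,v,z in(('rimfront',345,292,.044),('lidtopfront',345,308,.071),('tabfrontbase',345,317,.071),('tabfronttop',345,336,.101),('lidL',245,310,.071),('lidR',452,303,.071),('tab1 L',585,360,.101)):
    w=onz(ci,*P(u,v),z)[:2]; print(n,w.round(4),'X,Y',w@X,w@Y)
print('tcp',s['position'][:2]@X,s['position'][:2]@Y, 'expected tab centre X', np.array([.5405,.265])@X)
f0=np.radians(148.6); C=lambda t:96*np.array([np.cos(f0-t),np.sin(f0-t)])
T=np.linspace(0,1.45,11); pts=np.array([C(t) for t in T]); print((pts-pts[0]).round(1)); print('steps',(np.diff(pts,axis=0)*[-1,-1]/40).round(2).tolist())
E
```

```text
rimfront [0.5325 0.2661] X,Y 0.5832106696266327 0.11918645525646926
lidtopfront [0.531  0.2652] X,Y 0.5815669074817256 0.11876702898277892
tabfrontbase [0.5344 0.2662] X,Y 0.5850866527943336 0.11878122486472126
tabfronttop [0.5314 0.2649] X,Y 0.581821017461142 0.11830929798410968
lidL [0.5414 0.2295] X,Y 0.5823383303739014 0.08155499227082962
lidR [0.5189 0.3031] X,Y 0.5796267964413572 0.15846280684870137
tab1 L [0.5188 0.3444] X,Y 0.5902906909070151 0.19840827600745473
tcp 0.569750085525289 0.11503780344570583 expected tab centre X 0.5906699560614094
[[  0.    0. ]
 [  8.1  11.3]
 [ 17.7  21.3]
 [ 28.7  29.9]
 [ 40.8  36.7]
 [ 53.8  41.8]
 [ 67.3  44.9]
 [ 81.2  46. ]
 [ 95.1  45.1]
 [108.7  42.2]
 [121.7  37.4]]
steps [[-0.2, -0.28], [-0.24, -0.25], [-0.27, -0.21], [-0.3, -0.17], [-0.32, -0.13], [-0.34, -0.08], [-0.35, -0.03], [-0.35, 0.02], [-0.34, 0.07], [-0.33, 0.12]]
```

servo_tool(
  rows=[
    [[0.1,0.1,0.3],0],
    [[0,0,0.6],0],
    [[0,0,0.6],0],
    [[0,0,0.4],0],
    [[0,0,0.2],0],
    [[0,0,0],0],
  ],
)

```text
time_s: 18.3
position: [0.5155, 0.2617, 0.1128]
eef_rot: [-180.0, -0.0, -165.0]
contact_force: [0.2, 0.0, -0.4]
finger_gap: -0.0003
grip_force: 0.0
```

servo_tool(
  rows=[
    [[-0.15,0,0],0],
    [[-0.2,0,-0.28],0],
    [[-0.24,0,-0.25],0],
    [[-0.27,0,-0.21],0],
    [[-0.3,0,-0.17],0],
    [[-0.32,0,-0.13],0],
    [[-0.34,0,-0.08],0],
  ],
)

```text
time_s: 19.18
position: [0.5869, 0.2813, 0.1584]
eef_rot: [180.0, 0.0, -165.0]
contact_force: [-0.7, 1.6, 3.3]
finger_gap: 0.0001
grip_force: 1.1
```

```bash
python3 - <<'E'
from h import *
s=bot.observe(); print(s['position'],s['contact_force'])
q,d,cs=grab('side'); cv2.imwrite('pics/s5.png',q[:,:,::-1])
v,u=np.mgrid[0:384,0:512]; R=np.array(cs['R']);t=np.array(cs['t'])
W=(np.stack([(u-cs['cx'])/cs['fx'],(v-cs['cy'])/cs['fy'],np.ones(u.shape)],-1)*d[...,None]-t)@R
a=np.radians(15); X=W[...,0]*np.cos(a)+W[...,1]*np.sin(a)-.665; Y=-W[...,0]*np.sin(a)+W[...,1]*np.cos(a)-.119
m=(abs(Y)<.05)&(abs(X)<.1)&(W[...,2]>.02)&(W[...,2]<.25)&(d>0)
H,_,_=np.histogram2d(W[...,2][m],X[m],bins=[np.arange(.02,.21,.01),np.arange(-.1,.1,.01)]); print(H[::-1].astype(int))
E
```

```text
[0.58687512 0.28127983 0.15839932] [-0.74653416  1.61481321  3.33502115]
[[ 0  0  0  0  0 12 17  6  4  0  0  0  0  0  0  0  0  0  0]
 [ 0  0  0  0  0  4 19  3  2  0  0  0  0  0  0  0  0  0  0]
 [ 0  0  0  0  0  0 14  5  0  0  0  0  0  0  0  0  0  0  0]
 [ 0  0  0  0  0  0 15  7  0  0  0  0  0  0  0  0  0  0  0]
 [ 0  0  0  0  0  0 13  9  0  0  0  0  0  0  0  0  0  0  0]
 [ 0  0  0  0  0  0  7  6  1  0  0  0  0  0  0  0  0  0  0]
 [ 0  0  0  0  0  0  2  7  5  3  0  0  0  0  0  0  0  0  0]
 [ 0  0  0  0  0 21 17  8  7  2  0  0  0  0  0  0  0  0  0]
 [ 0  0  0  0 25 38  5  6  1  0  0  0  0  0  0  0  0  0  0]
 [ 0  0  0  0 24  6  8  6  0  0  0  0  0  0  0  0  0  0  0]
 [ 0  0  0  0  1  5  7  9  4  0  0  0  0  0  0  0  0  0  0]
 [ 0  0  0  0  0  2  7  6  6  6  0  0  0  0  0  0  0  0  0]
 [ 0  2  5  2  5  2  5  9  6  5  4  0  0  0  0  0  0  0  0]
 [ 0  9  5 12 13 16  4  9 10  8  7  4  0  0  0  0  0  0  0]
 [ 0  6  5  8 16  7  6  9  7 10  3  1  0  0  0  0  0  0  0]
 [ 0 30 23 24 26 16 14 13 16 38  2  0  0  0  0  0  0  0  0]
 [ 0 31 19 23 14 17 13 21 26 13  0  0  0  0  0  0  0  0  0]
 [ 0 37  6  7  7  7  6  8  4  3  0  0  0  0  0  0  0  0  0]]
```

The lid is following, at about 1 rad. Continue past the tipping point.

servo_tool(
  rows=[
    [[-0.35,0,-0.03],0],
    [[-0.35,0,0.02],0],
    [[-0.34,0,0.07],0],
    [[-0.33,0,0.12],0],
    [[-0.2,0,0.05],0],
    [[0,0,-0.5],0],
    [[0,0,-0.6],0],
    [[0,0,-0.5],0],
    [[0,0,0],0],
  ],
)

```text
time_s: 20.35
position: [0.6471, 0.2972, 0.2153]
eef_rot: [179.9, 0.2, -165.0]
contact_force: [1.1, 0.5, -0.2]
finger_gap: 0.0001
grip_force: 0.0
```

```bash
python3 - <<'E'
from h import *
s=bot.observe(); print(s['position'],s['contact_force'])
q,d,cs=grab('side')
v,u=np.mgrid[0:384,0:512]; R=np.array(cs['R']);t=np.array(cs['t'])
W=(np.stack([(u-cs['cx'])/cs['fx'],(v-cs['cy'])/cs['fy'],np.ones(u.shape)],-1)*d[...,None]-t)@R
a=np.radians(15); X=W[...,0]*np.cos(a)+W[...,1]*np.sin(a)-.665; Y=-W[...,0]*np.sin(a)+W[...,1]*np.cos(a)-.119
m=(abs(Y)<.05)&(abs(X)<.1)&(W[...,2]>.02)&(W[...,2]<.25)&(d>0)
H,_,_=np.histogram2d(W[...,2][m],X[m],bins=[np.arange(.02,.21,.01),np.arange(-.1,.1,.01)]); print(H[::-1].astype(int))
st=(s['position'],s['eef_rot'][2])
p0=np.array([.5633,.2741]); plan((*p0,.21),195,6)
E
```

```text
[0.64709583 0.29722436 0.2153154 ] [ 1.09249765  0.47313024 -0.20710873]
[[ 0  0  0  0  0  0  0  0  0  0  0  0  2  3  1  0  0  0  0]
 [ 0  0  0  0  0  0  0  0  0  0  0  0  0  0  0  0  0  0  0]
 [ 0  0  0  0  0  0  0  0  0  0  0  0  0  0  0  0  0  0  0]
 [ 0  0  0  0  0  0  0  0  0  0  0  0  0  0  0  0  0  0  0]
 [ 0  0  0  0  0  0  0  0  0  0  0  0  0  0  0  0  0  0  0]
 [ 0  0  0  0  0  0  0  0  0  0  0  0  0  0  0  0  0  0  0]
 [ 0  0  0  0  0  0  0  0  0  0  0  0  0  0  0  0  0  0  0]
 [ 0  0  0  0  0  0  0  0  0  0  0  1 21 11  0  0  0  0  0]
 [ 0  0  0  0  0  0  0  0  0  0  0  5 14 10 16  2  1  0  0]
 [ 0  0  0  0  0  0  0  0  0  0  0  7 13 19  9  0  3  3  0]
 [ 0  0  0  0  0  0  0  0  0  0  0 11 11 30  3  0  1  1  0]
 [ 0  0  0  0  0  0  0  0  0  0  0 17 13 27  0  0  0  0  0]
 [ 0  4  4  3  2  5  0  4  2  2  8 11 18 20  0  0  0  0  0]
 [ 0  9  5 10 16 12  6  6  5  5  9 13 23  5  0  0  0  0  0]
 [ 0  7  5 12 14 10  6  8  7  6 13 11 29  0  0  0  0  0  0]
 [ 0 30 24 20 26 17 10 14 22 41 27 20 24  1  0  0  0  0  0]
 [ 0 31 22 20 19 16 17 19 22 11  0  0  3  0  0  0  0  0  0]
 [ 0 37  7  8  8  6  9  5  6  4  0  0  0  0  0  0  0  0  0]]
6 rows [[0.36, -0.003, 0.016], 0.001]
```

Lid fully open. Move above the bolt and measure it.

servo_tool(
  rows=[
    [[0.36,0,0.1],0],
    [[0.36,0,0.1],0],
    [[0.36,0,0.2],0],
    [[0.36,0,0.2],0],
    [[0.36,0,0.2],0],
    [[0.36,0,0.1],0],
    [[0,0,0],0],
    [[0,0,0],0],
  ],
  fingers=-0.1,
)

```text
time_s: 21.4
position: [0.5635, 0.2748, 0.177]
eef_rot: [180.0, 0.0, -165.0]
contact_force: [0.5, -0.8, 0.3]
finger_gap: 0.0385
grip_force: 0.0
```

```bash
python3 - <<'E'
from h import *
s=bot.observe(); print(s['position'],s['eef_rot'],s['finger_gap'])
p,d,ci=grab('wrist'); cv2.imwrite('pics/w6.png',p[:,:,::-1])
print(proj(ci,(.5633,.2741,.065)))
v,u=np.mgrid[0:384,0:512]; R=np.array(ci['R']);t=np.array(ci['t'])
W=(np.stack([(u-ci['cx'])/ci['fx'],(v-ci['cy'])/ci['fy'],np.ones(u.shape)],-1)*d[...,None]-t)@R
m=(abs(W[...,2]-.065)<.007)&(np.hypot(W[...,0]-.5633,W[...,1]-.2741)<.02)&(d>0)
q=W[m]; print(m.sum(),q.mean(0),q.min(0),q.max(0),'px',u[m].mean(),v[m].mean())
cm=np.array([u[m].min(),v[m].min(),u[m].max(),v[m].max()]); print(cm)
(cx,cy),r=cv2.minEnclosingCircle(np.argwhere(m)[:,::-1].astype(np.float32)); print(cx,cy,r,onz(ci,cx,cy,.065))
E
```

```text
[0.56345725 0.27482268 0.17701657] [ 1.79993109e+02  3.38627586e-02 -1.64966970e+02] 0.03849820115132205
[248.87156041 194.38783346]
448 [0.56205407 0.27466466 0.06490449] [0.55255257 0.26474727 0.05800159] [0.57287141 0.28501502 0.06688774] px 249.87053571428572 193.16294642857142
[238 181 261 205]
249.87037658691406 193.05555725097656 12.087030410766602 [0.56191328 0.27462658 0.065     ]
```

servo_tool(
  rows=[
    [[0.03,0,0.3],0],
    [[0,0,0.6],0],
    [[0,0,0.7],0],
    [[0,0,0.6],0],
    [[0,0,0.3],0],
    [[0,0,0.15],0],
    [[0,0,0],0],
    [[0,0,0],0],
  ],
)

```text
time_s: 22.45
position: [0.5623, 0.2745, 0.0715]
eef_rot: [180.0, 0.1, -165.0]
contact_force: [-0.5, -0.2, -0.2]
finger_gap: 0.0387
grip_force: 0.0
```

servo_tool(
  rows=[
    [[0,0,0],0],
    [[0,0,0],0],
    [[0,0,0],0],
    [[0,0,0],0],
  ],
  fingers=-1,
)

```text
time_s: 22.95
position: [0.5624, 0.2746, 0.0715]
eef_rot: [180.0, 0.1, -165.0]
contact_force: [-0.4, 0.3, 6.1]
finger_gap: 0.0173
grip_force: 58.5
```

servo_tool(
  rows=[
    [[0,0,-0.15],0],
    [[0,0,-0.35],0],
    [[0,0,-0.6],0],
    [[0,0,-0.7],0],
    [[0,0,-0.7],0],
    [[0,0,-0.7],0],
    [[0,0,-0.2],0],
    [[0,0,0],0],
  ],
)

```text
time_s: 23.95
position: [0.5619, 0.2744, 0.2071]
eef_rot: [180.0, 0.0, -165.0]
contact_force: [-0.9, 1.4, -1.2]
finger_gap: 0.0171
grip_force: 58.7
```

```bash
python3 - <<'E'
from h import *
s=bot.observe(); print(s['position'],s['contact_force'],s['finger_gap'],s['grip_force'])
p,d,ci=grab('wrist'); cv2.imwrite('pics/w7.png',p[:,:,::-1])
tip=s['position']-[0,0,.0655]; print('foot',proj(ci,tip), 'headtop',proj(ci,s['position']-[0,0,.0065]))
print('depth along column', [(k,dp(ci,d,250,k)[2].round(3)) for k in range(180,300,8)])
plan((.6703,-.0561,s['position'][2]),160.7,14)
E
```

```text
[0.56185598 0.27438945 0.20705238] [-0.88014141  1.35045059 -1.16315253] 0.017109835408716804 58.650959730148315
foot [249.72700673 212.61015257] headtop [250.00443608 251.40557808]
depth along column [(180, np.float64(0.006)), (188, np.float64(0.038)), (196, np.float64(0.042)), (204, np.float64(0.04)), (212, np.float64(0.157)), (220, np.float64(0.171)), (228, np.float64(0.192)), (236, np.float64(0.201)), (244, np.float64(0.201)), (252, np.float64(0.201)), (260, np.float64(0.201)), (268, np.float64(0.201)), (276, np.float64(0.331)), (284, np.float64(0.089)), (292, np.float64(0.123))]
14 rows [[-0.207, -0.596, -0.001], 0.357]
```

Bolt held upright (foot at z 0.142, head top 6 mm under the TCP). Carry it to the far hole.

servo_tool(
  rows=[
    [[-0.207,-0.596,0],0.357],
    [[-0.207,-0.596,0],0.357],
    [[-0.207,-0.596,0],0.357],
    [[-0.207,-0.596,0],0.357],
    [[-0.207,-0.596,0],0.357],
    [[-0.207,-0.596,0],0.357],
    [[-0.207,-0.596,0],0.357],
    [[-0.207,-0.596,0],0.357],
    [[-0.207,-0.596,0],0.357],
    [[-0.207,-0.596,0],0.357],
    [[-0.207,-0.596,0],0.357],
    [[-0.207,-0.596,0],0.357],
  ],
)

```text
time_s: 25.5
position: [0.6679, -0.0076, 0.2067]
eef_rot: [-180.0, 0.0, 165.4]
contact_force: [0.8, -0.0, -1.1]
finger_gap: 0.0173
grip_force: 58.7
```

servo_tool(
  rows=[
    [[-0.207,-0.596,0],0.357],
    [[-0.207,-0.596,0],0.357],
    [[0,0,0.3],0],
    [[0,0,0.5],0],
    [[0,0,0.4],0],
    [[0,0,0],0],
    [[0,0,0],0],
  ],
)

```text
time_s: 26.38
position: [0.671, -0.056, 0.1589]
eef_rot: [-180.0, 0.0, 160.7]
contact_force: [-0.5, 0.5, -0.6]
finger_gap: 0.0172
grip_force: 58.7
```

```bash
python3 - <<'E'
from h import *
s=bot.observe(); print(s['position'],s['eef_rot'],s['contact_force'],s['grip_force'])
p,d,ci=grab('wrist')
foot=s['position']-[0,0,.0655]
print('foot',proj(ci,foot),foot,'hole',proj(ci,(.6703,-.0561,.073)))
cv2.imwrite('pics/w8.png',cv2.resize(p[120:280,170:330,::-1],(600,600),interpolation=cv2.INTER_CUBIC))
E
```

```text
[ 0.67097567 -0.0560254   0.15890208] [-1.79998362e+02  9.82877715e-03  1.60691600e+02] [-0.49912396  0.46035185 -0.5775292 ] 58.72076332569122
foot [249.35241124 212.52127302] [ 0.67097567 -0.0560254   0.09340208] hole [248.95724368 203.05338287]
```

View pics/w8.png

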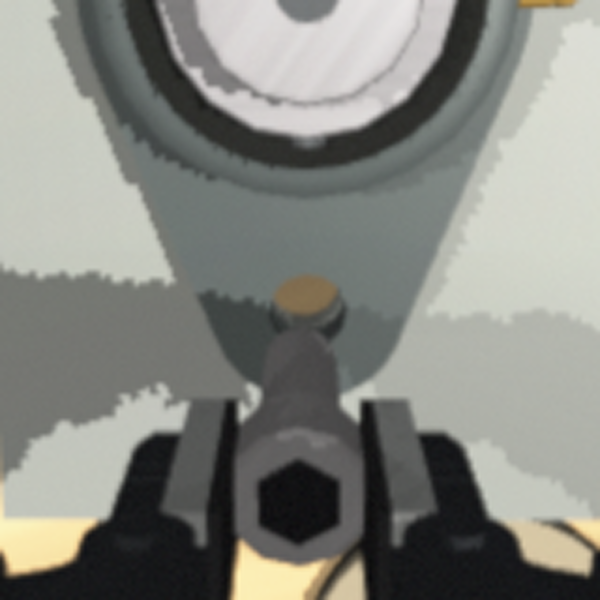

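The hexagon socket confirms the bolt. The hole at crop (308,308) is about 1.5 mm to tool +y of the shank (302); correct and lower.

servo_tool(
  rows=[
    [[0.015,0.035,0.1],0],
    [[0,0,0.25],0],
    [[0,0,0.25],0],
    [[0,0,0.2],0],
    [[0,0,0.2],0],
    [[0,0,0],0],
  ],
)

```text
time_s: 27.18
position: [0.6703, -0.0548, 0.1179]
eef_rot: [-180.0, -0.1, 160.7]
contact_force: [-0.8, -0.8, -1.5]
finger_gap: 0.0178
grip_force: 58.7
```

servo_tool(
  rows=[
    [[0,0,0.15],0],
    [[0,0,0.15],0],
    [[0,0,0.15],0],
    [[0,0,0.08],0],
    [[0,0,0],0],
  ],
)

```text
time_s: 27.8
position: [0.6705, -0.0547, 0.0972]
eef_rot: [-180.0, -0.0, 160.7]
contact_force: [-1.8, 1.5, -2.6]
finger_gap: 0.0175
grip_force: 58.6
```

Nearly home and free of force; release and rise.

servo_tool(
  rows=[
    [[0,0,0],0],
    [[0,0,0],0],
    [[0,0,0],0],
    [[0,0,0],0],
    [[0,0,-0.3],0],
    [[0,0,-0.7],0],
    [[0,0,-0.8],0],
    [[0,0,-0.7],0],
    [[0,0,-0.2],0],
    [[0,0,0],0],
  ],
  fingers=0.0,
)

```text
time_s: 29.05
position: [0.6707, -0.0547, 0.2059]
eef_rot: [180.0, 0.0, 160.7]
contact_force: [0.3, 0.3, -0.4]
finger_gap: 0.0426
grip_force: 0.0
```

```bash
python3 - <<'E'
from h import *
p,d,ci=grab('wrist'); cv2.imwrite('pics/w9.png',p[:,:,::-1])
v,u=np.mgrid[0:384,0:512]; R=np.array(ci['R']);t=np.array(ci['t'])
W=(np.stack([(u-ci['cx'])/ci['fx'],(v-ci['cy'])/ci['fy'],np.ones(u.shape)],-1)*d[...,None]-t)@R
for n,x,y,lo in(('bolt',.6703,-.0561,.078),('drift',.548,-.0127,.1)):
    m=(np.hypot(W[...,0]-x,W[...,1]-y)<.016)&(W[...,2]>lo)&(W[...,2]<.15)&(d>0)
    q=W[m]; print(n,m.sum(),q.mean(0).round(4) if len(q) else'',np.percentile(q[:,2],[5,50,95]).round(4) if len(q) else '')
E
```

```text
bolt 436 [ 0.6699 -0.0543  0.0869] [0.0821 0.0873 0.0886]
drift 1319 [ 0.5514 -0.0131  0.1246] [0.1064 0.1277 0.1294]
```

Bolt head top is at 0.087 and the drift's at 0.128, both fully home, with the gripper clear.

```bash
python3 -c "
from workcell import bot
print(bot.sign_off())"
```

```text
the job is handed in; nothing more can be done
None
```

The job is handed in at about 29 s: bearing turned into line, drift pin fully home in the near hole, and the socket-head bolt fully home in the far hole; only the right-hand lid was opened, and nothing else was moved.

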